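# Find the high spot of a stainer's carrier wheel with a dial gauge

## Robot

A 6-joint arm with a two-finger parallel gripper is mounted at the origin on the work surface. World frame = base frame: x ahead of the robot, y to its left, z up, the work surface at z = 0. Lengths are in m, angles in rad, forces in N, time in s.
With the tool pointing down it reaches from about 0.25 to 0.725 m from the base axis. Payload 4 kg.
Tool frame: the origin (TCP) lies on the front face of the gripper's body, between the roots of the fingers; the fingertips stand 73 mm ahead of it and the grasp point (between the pads) lies 54 mm ahead of it; z points along the fingers, y is the line along which they close (so a half turn about z gives the same grasp; the last joint's range is limited). The gripper opens to 85 mm and grips with 20 to 120 N. Pads are 22 mm wide; open, the fingers measure 114 mm over their backs; the gripper's body (76 mm by 85 mm) begins 54 mm behind the grasp point. The pads swing forward as they close: fully open they stand 13 mm farther back than shut.
Start: joints at [1.349, 0.241, 0.005, 1.335, 0, 1.571], TCP at [0.11, 0.488, 0.304] pointing down, gripper open.
Joint ranges: [-2.72, 2.72], [-1.05, 1.87], [-1.09, 1.28], [-1.99, 2.15], [-1.42, 1.44], [-3.14, 3.14]. Speed limits (rad/s): [2.79, 2.79, 3.14, 3.14, 3.14, 3.14].

## Interface

Orientations are given as a unit quaternion [x, y, z, w].
In Python, from workcell import bot gives the robot as it stands. The module is installed in compiled form; this text tells all that it offers.
- The arm moves only by the tool step_arm, never from a script. Its argument "rows" is a list of rows, each a list of 2 entries, a list of its own where there are three numbers: the shift along the tool's x, y, z in mm, then the turn about the tool's z in degrees. A call has 1 to 12 rows; each row is the pose to reach, as a shift and turn from the pose commanded when the call began, along the tool's axes at that moment; what a row does not reach only later rows make up. A row lasts 1/8 s, in which the tool goes at most 62.5 mm and 10.7 degrees, less where a joint would pass 70% of its speed; a pose out of reach is approached as far as the arm can. A call with a gripper value outside its range is refused whole. "claw" is the gripper's target within -1 to 1 (shut at 1, half-way at 0, fully open at -1), set as the call begins (left out, the last holds). The fingers move at their own pace and stop on an object; the grip force is fixed at half the most. Time passes only in rows, so rows that repeat a pose let the fingers close. It gives the time, the measured TCP pose, the force, the opening and the grip force at its end, in the units of the state.
- bot.get_obs(): the state, without advancing time (a new reading comes with each control period).
- bot.camera(name): name is "scene" or "top" or "wrist"; returns (picture, depth): 420x560x3 uint8, red, green, blue; 420x560 float32, m along the optical axis (not along the pixel's ray), 0 where there is no reading.
- bot.camera_params(name): a dict with "fx", "fy", "cx", "cy" (pixels), "pose" (4x4, takes a point from camera to world coordinates). Camera axes: x right, y up, looking along -z (the intrinsics and any distortion apply to the point x, -y, -z); pixel columns grow to the right and rows downward; lengths in m; the calibration is good to about 2 mm. A picture is of the moment at which its call begins: read the wrist's pose just before it. camera_params takes no time and is no camera call; for the wrist camera it gives the pose at the moment of the call.
- bot.job_done(): hands the job in; it is judged then, once.
Trained networks look in the newest picture that a camera, given by its name, has taken for a name from the list of things; names that differ only in an ending like _2 or _b are one class to them, and where a whole thing is asked for, a point or a joint stands for the part that bears it (a point fixed in the world has none). Each returns a list of dicts, best first, with "score" (0 to 1); they miss things now and then, are a little off and sometimes report something else, mostly with a low value. They report only what shows in the picture. A call takes as long as a camera call.
- bot.trace(target, camera): "pixels" (420x560 bool, what is visible of it) and "uv" ([column, row] in pixels, amid what is visible of it).
The state is a dict: "clock": time; "joint_pos": joint angles; "joint_vel": joint speeds; "tau": joint torques, N m; "eef_pos": TCP position; "tool_rot": TCP orientation; "ft_force": force on the tool from outside, world axes, zero at the start; "ft_torque": the same for the moment, N m; "grip_width": finger opening in m; "grasp_force": force on a finger pad.
Only numpy, scipy, OpenCV 4.12 (cv2) and the standard library are available. Lean on these libraries where they do the work, as an engineer would, in place of code of your own. Each camera call takes 0.05 s, during which the arm holds its last target. There are 200 camera calls.

## Task

The slide stainer's carrier wheel runs out of true. Push the dial gauge along its slide by its post until the plunger bears on the wheel's edge and is pressed in about half-way, then turn the wheel by its hub knob under the plunger to find the high spot, and leave the wheel with its high spot under the plunger. Never jam the plunger on its stop or touch it with the fingers, let go of everything at the end, and leave the other things where they are.

Things in the scene. Friction and masses are not known exactly. Their poses are not given: they have to be found in the camera images.
- rig: Fixed black base plate, 160 x 300 x 12 mm, of the checking rig. Origin on the table; its +y axis runs from the gauge towards the wheel. The wheel's spindle stands at (0, 85) mm in its frame; the gauge slides along its y axis (x = 0). Its place and heading differ from run to run.
- knob (a point): Point on the wheel's upright axis, 85 mm above the table, at the height to grip the hub knob: a plain round black knob, 38 mm in diameter, from 64 to 106 mm above the table, centred on the axis, on a steel flange 56 mm across (top at 64 mm). Knob and wheel turn together, either way, without end; drag 0.12 N m, they stay where they are left.
- wheel (a point): Point on the same upright axis at mid-height of the wheel, 50 mm above the table. The wheel is an aluminium disc 130 mm in diameter, from 42 to 58 mm above the table, running out of true: a round disc set 4 mm off centre, its edge 61 to 69 mm from the axis, with one high spot. Where the high spot lies is unknown.
- turntable (a joint): Angle of the knob and wheel (rad), grows anticlockwise seen from above; tells how far the wheel has been turned. Its zero has no relation to the high spot, which lies elsewhere in every run.
- carriage (a joint): Slide of the gauge carriage towards the wheel: 0 (far end, post 187 mm from the wheel's axis) to 0.046 m, growing towards the wheel; friction 6 N, it stays where it is left, and the plunger's spring cannot push it back.
- post (a point): On the gauge carriage's grey upright grip post, on its centre line, 100 mm above the table: a good grip point. The post is 30 mm wide (across the slide, rig x) and 22 mm along the slide (rig y), from 40 to 120 mm above the table. The round dial case, 64 mm across, is centred 44 mm from the post towards the wheel; its top (needle) is at 70 mm.
- plunger (a joint): How far the sprung plunger is pressed into the gauge (m): 0 fully out, stroke 0.020. Spring 0.6 N at 0 rising by 0.15 N per mm; above 0.0195 it is jammed on its stop, which damages it. On the dial the needle turns clockwise by 0.14 rad per mm, and points to the wheel at half stroke (0.010).
- tip (a point): Centre of the ball, 8 mm in diameter, at the plunger's end, 50 mm above the table, on the line from the post to the wheel's axis; fully out it lies 96 mm from the post's centre. When the ball rests on the wheel's edge it lies 65 mm (low spot) to 73 mm (high spot) from the wheel's axis.
- tub_a: Bystander, leave alone: one of two open mint plastic tubs, 55 x 85 x 85 mm; origin under its centre.
- tub_b: Bystander, leave alone: the other mint tub, the same; origin under its centre.
- tub_lid: Bystander, leave alone: mint tub lid with a ridge, 60 x 92 x 20 mm, lying flat; origin under its centre.
- slide_rack: Bystander, leave alone: lilac slide rack with partitions, 45 x 85 x 40 mm; origin under its centre.
- reagent: Bystander, leave alone: small amber bottle with a red cap, 44 mm across, 85 mm tall; origin under its centre.
- driver: Bystander, leave alone: screwdriver 160 mm long, lying; origin under its centre.
- beaker: Bystander, leave alone: clear beaker 52 mm across, 70 mm tall; origin under its centre.

How it is judged:
By the outcome, as a careful person would: the job done as asked, in the order asked, and still so for the second after the job is handed in, with the robot touching nothing.
It also fails if it takes over 67 s, if anything falls off the work surface, if the arm or the gripper's body presses on something with over 40 N, if the wrist force passes 120 N, or if a joint passes its speed limit or range.

## Working session

There is one attempt and no reset: what is moved stays moved. The work goes in short steps, Python scripts to look and compute and a tool call to move; the robot and the scene stay as the last step left them, time stands still between calls to the robot, and variables do not carry over. Pictures are saved under pics/ and viewed, at most 10 in all, crops included, and the job is handed in when it is done.

Besides the shell and the picture viewer there is one more tool, called by a JSON object that holds its "fn" and its "kwargs", one argument or row to a line. step_arm: Moves the arm, as the interface text tells. Its arguments: {"type":"object","properties":{"rows":{"type":"array"},"claw":{"type":"number"}},"required":["rows"]}

```bash
mkdir -p pics
cat > h.py <<'E'
import numpy as np, cv2
from workcell import bot
from scipy.spatial.transform import Rotation as R
def cloud(name,d,P):
    v,u=np.mgrid[0:420,0:560]
    p=np.stack([(u-P['cx'])/P['fx']*d,-(v-P['cy'])/P['fy']*d,-d],-1)
    T=np.array(P['pose']); w=p@T[:3,:3].T+T[:3,3]; w[d<=0]=np.nan
    return w
def look(name,fn=None):
    P=bot.camera_params(name); im,d=bot.camera(name)
    if fn: cv2.imwrite('pics/'+fn,im[:,:,::-1])
    return im,d,P,cloud(name,d,P)
E
python3 - <<'E'
from h import *
o=bot.get_obs(); print(o)
for n in ['top','scene']:
    im,d,P,w=look(n,n+'0.png'); print(n,P)
    for t in ['rig','knob','wheel','post','plunger','tip']:
        try:
            for r in bot.trace(t,n)[:2]:
                m=r['pixels']; q=w[m]; print(n,t,r['score'],r['uv'],m.sum(),np.nanmedian(q,0).round(3),np.nanmax(q[:,2]).round(3))
        except Exception as e: print(t,e)
a=cv2.imread('pics/top0.png')
E
```

```text
{'clock': 0.0, 'joint_pos': array([1.34902028e+00, 2.41442277e-01, 3.75410660e-03, 1.33519737e+00,
       8.96429586e-06, 1.57079900e+00]), 'joint_vel': array([ 4.72946006e-04,  8.76222297e-04,  3.05302310e-04, -6.55801370e-05,
        2.51934257e-05, -1.08590679e-03]), 'tau': array([ 3.39191693e-04, -3.72318470e+01,  2.52406186e+01,  1.71496568e-02,
       -1.12904959e-04,  2.12413660e-06]), 'eef_pos': array([0.10987687, 0.48730063, 0.30300957]), 'tool_rot': array([ 1.10662190e-01,  9.93857529e-01, -1.03769569e-03, -1.20050426e-04]), 'ft_force': array([ 0.42595943, -0.24894143, -0.76189786]), 'ft_torque': array([ 0.00244596, -0.01414499,  0.02070099]), 'grasp_force': 0.0, 'grip_width': 0.08525365857720908}
top {'fx': 519.4852527561235, 'fy': 519.4852527561235, 'cx': 275.46025241164756, 'cy': 205.36286280381262, 'pose': array([[-0.09403186,  0.97511899, -0.20075099,  0.38628315],
       [-0.99555425, -0.09099424,  0.02432668,  0.04243824],
       [ 0.00545422,  0.20214598,  0.97934021,  1.13327863],
       [ 0.        ,  0.        ,  0.        ,  1.        ]])}
top rig 0.97 [269.6, 2
[... 450 characters left out ...]
, 'pose': array([[ 0.69319068, -0.53976694,  0.47763829,  0.95697259],
       [ 0.72074626,  0.52223923, -0.455841  , -0.31773079],
       [-0.00339355,  0.66024074,  0.75104637,  0.66453908],
       [ 0.        ,  0.        ,  0.        ,  1.        ]])}
scene rig 0.79 [260.2, 225.2] 9505 [0.556 0.013 0.014] 0.121
scene rig 0.63 [200.9, 315.6] 898 [ 0.637 -0.197  0.054] 0.087
scene knob 0.82 [289.6, 193.0] 2554 [0.55  0.082 0.057] 0.108
scene knob 0.52 [202.3, 315.5] 939 [ 0.636 -0.197  0.053] 0.087
scene wheel 0.7 [287.9, 194.0] 2607 [0.549 0.082 0.057] 0.108
scene post 0.65 [228.9, 228.6] 1702 [ 0.548 -0.065  0.066] 0.121
scene plunger 0.72 [231.0, 232.5] 1659 [ 0.548 -0.064  0.066] 0.121
```

Run:
```python
from h import *
im,d,P,w=look('top')
c=im[110:370,130:430]; cv2.imwrite('pics/t1.png',cv2.resize(c,None,fx=2.3,fy=2.3,interpolation=cv2.INTER_CUBIC)[:,:,::-1])
near=(abs(w[...,0]-.53)<.1)&(abs(w[...,1]-.03)<.2)
k=near&(w[...,2]>.1)&(w[...,2]<.118)&(w[...,1]>.04); print('knobtop',np.nanmean(w[k],0),cv2.minEnclosingCircle(w[k][:,:2].astype(np.float32)))
k=near&(w[...,2]>.115)&(w[...,1]<.02); print('posttop',np.nanmean(w[k],0),cv2.minAreaRect((w[k][:,:2]*1000).astype(np.float32)))
k=near&(w[...,2]>.05)&(w[...,2]<.066)&(w[...,1]>.02); print('wheel',cv2.minEnclosingCircle(w[k][:,:2].astype(np.float32)))
r=[r for r in bot.trace('rig','top')][0]['pixels']
q=w[r]; q=q[q[:,2]<.02]; print('rig',cv2.minAreaRect((q[:,:2]*1000).astype(np.float32)))
```

```text
knobtop [0.53134373 0.09648919 0.1061527 ] ((0.5315781831741333, 0.0967012569308281), 0.018908143043518066)
posttop [ 0.53294107 -0.07988006  0.12006184] ((532.734375, -80.47838592529297), (22.080196380615234, 29.799665451049805), 85.7008056640625)
wheel ((0.5583809614181519, 0.13474473357200623), 0.10861674696207047)
rig ((545.5160522460938, -52.013092041015625), (79.17396545410156, 51.90410614013672), 73.83939361572266)
```

View pics/t1.png

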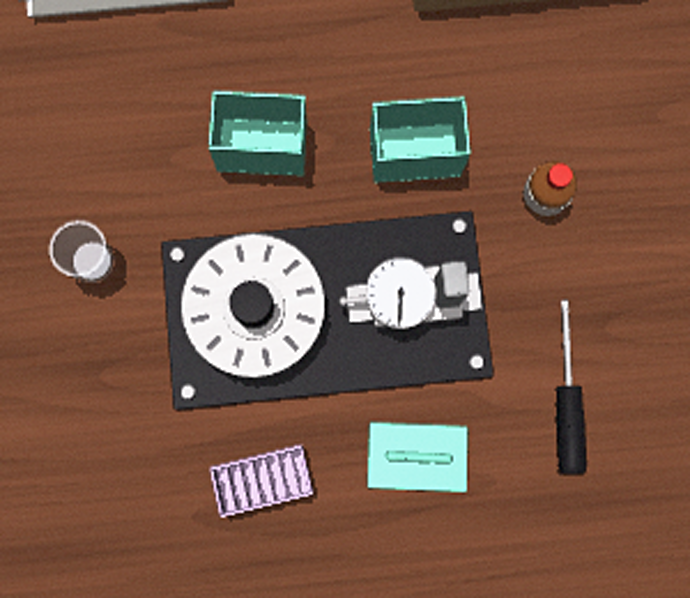

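View pics/scene0.png

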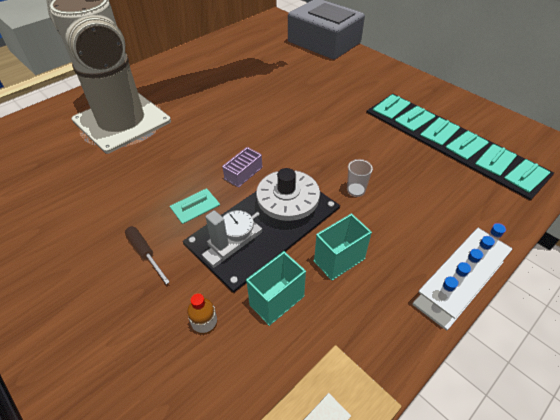

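The top view shows the gauge post at about (455,280) in the crop, the dial at (402,292) and the knob at (252,303). The needle points straight down, which is the zero position. The scene view shows a clear line of sight to the dial at about (238,223). Next I'll get the rig heading and a look at the wheel's offset.

```bash
cat >> h.py <<'E'
def plan(xyz,yaw,grasp=True):
    "world grasp point, world angle of tool y (deg, mod 180) -> shift mm, turn deg"
    o=bot.get_obs(); r=R.from_quat(o['tool_rot']); M=r.as_matrix()
    t=np.array(xyz)+np.array([0,0,.054 if grasp else 0])
    y=np.degrees(np.arctan2(M[1,1],M[0,1])); dy=(yaw-y+90)%180-90
    print('shift',((t-o['eef_pos'])@M*1000).round(1),'turn',round(-dy,1),'(alt +-180) q6',o['joint_pos'][5].round(3),'tcp',o['eef_pos'].round(4),'ydir',y.round(1),'tilt',M[:,2].round(3))
E
python3 - <<'E'
from h import *
im,d,P,w=look('top')
def ray(u,v,z):
    T=np.array(P['pose']); k=T[:3,:3]@np.array([(u-P['cx'])/P['fx'],-(v-P['cy'])/P['fy'],-1]); return T[:3,3]+k*(z-T[2,3])/k[2]
g=im.min(2)
# screws from crop pixel guesses
S=[]
for (a,b) in [(177,255),(459,226),(187,392),(477,362)]:
    u,v=a/2.3+130,b/2.3+110; ui,vi=int(u),int(v)
    m=np.zeros(g.shape,bool); m[vi-5:vi+6,ui-5:ui+6]=g[vi-5:vi+6,ui-5:ui+6]>120
    ys,xs=np.nonzero(m); S.append(ray(xs.mean(),ys.mean(),.014)[:2])
S=np.array(S); print(S.round(4)); 
dv=(S[0]-S[1]+S[2]-S[3])/2; print('yaxis heading',np.degrees(np.arctan2(dv[1],dv[0])),'centre',S.mean(0))
# wheel disc edge: white mask
m=((g>150)*255).astype(np.uint8); m=cv2.morphologyEx(m,cv2.MORPH_CLOSE,np.ones((9,9)))
n,l,st,ce=cv2.connectedComponentsWithStats(m)
i=l[int(245/2.3+110),int(253/2.3+130)]; cs,_=cv2.findContours((l==i).astype(np.uint8),0,2); c=max(cs,key=len)[:,0]
E=np.array([ray(u,v,.058)[:2] for u,v in c]); print(st[i])
A=np.c_[2*E,np.ones(len(E))]; s=np.linalg.lstsq(A,(E**2).sum(1),rcond=None)[0]; print('disc',s[:2],np.sqrt(s[2]+s[:2]@s[:2]), np.std(np.hypot(*(E-s[:2]).T)))
Pw=bot.camera_params('wrist'); o=bot.get_obs(); M=R.from_quat(o['tool_rot']).as_matrix(); T=np.array(Pw['pose'])
print('wristcam in tool',M.T@(T[:3,3]-o['eef_pos']),'\n',M.T@T[:3,:3],Pw['fx'])
plan([.533,-.080,.2],0)
E
```

```text
[[ 0.597   0.1678]
 [ 0.5995 -0.1028]
 [ 0.467   0.1664]
 [ 0.4691 -0.1041]]
yaxis heading 90.49465399031327 centre [0.53312538 0.03181706]
[ 204  212  135   62 4066]
disc [0.5434126  0.04087676] 0.09231188575281052 0.03920300948985341
wristcam in tool [ 0.06663571 -0.00245047 -0.07040796] 
 [[ 5.99522102e-04  9.62616473e-01  2.70867432e-01]
 [ 9.99999455e-01 -3.45604047e-04 -9.85122589e-04]
 [-8.54682352e-04  2.70867875e-01 -9.62616156e-01]] 363.53792316881385
shift [-537.6 -460.8   49.9] turn 77.3 (alt +-180) q6 1.571 tcp [0.11   0.4878 0.3039] ydir 77.3 tilt [-0.  0. -1.]
```

{"fn": "step_arm", "kwargs": {
  "rows": [
    [[-538,-461,30],77],
    [[-538,-461,30],77],
    [[-538,-461,30],77],
    [[-538,-461,30],77],
    [[-538,-461,30],77],
    [[-538,-461,30],77],
    [[-538,-461,30],77],
    [[-538,-461,30],77],
    [[-538,-461,30],77],
    [[-538,-461,30],77],
    [[-538,-461,30],77],
    [[-538,-461,30],77]
  ],
  "claw": -1
}}

```text
clock: 2.35
eef_pos: [0.5349, -0.0834, 0.2733]
tool_rot: [0.707, 0.708, -0.0, 0.0]
ft_force: [0.2, 1.0, 0.1]
grip_width: 0.0855
grasp_force: 0.0
```

Run:
```python
from h import *
plan([.533,-.080,.1],0.5)
im,d,P,w=look('wrist','w1.png')
k=(w[...,2]>.112)&(w[...,2]<.127); print('post',k.sum(),np.nanmean(w[k],0),cv2.minAreaRect((w[k][:,:2]*1000).astype(np.float32)))
k=(w[...,2]>.1)&(w[...,2]<.111)&(w[...,1]>.05); print('knob',k.sum(),k.any() and cv2.minEnclosingCircle(w[k][:,:2].astype(np.float32)))
im,d,P,w=look('scene','s1.png')
cv2.imwrite('pics/s1c.png',cv2.resize(im[150:280,180:340],None,fx=5,fy=4.6,interpolation=cv2.INTER_CUBIC)[:,:,::-1])
```

```text
shift [  3.5  -2.  119.3] turn -0.4 (alt +-180) q6 1.415 tcp [ 0.5349 -0.0834  0.2733] ydir 0.1 tilt [ 0. -0. -1.]
post 1558 [ 0.53655277 -0.08203459  0.1197422 ] ((536.4788818359375, -83.22636413574219), (29.650148391723633, 22.530471801757812), 1.6707532405853271)
knob 0 False
```

View pics/w1.png

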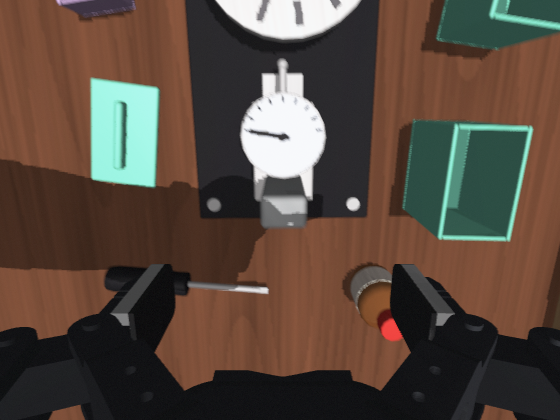

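View pics/s1c.png

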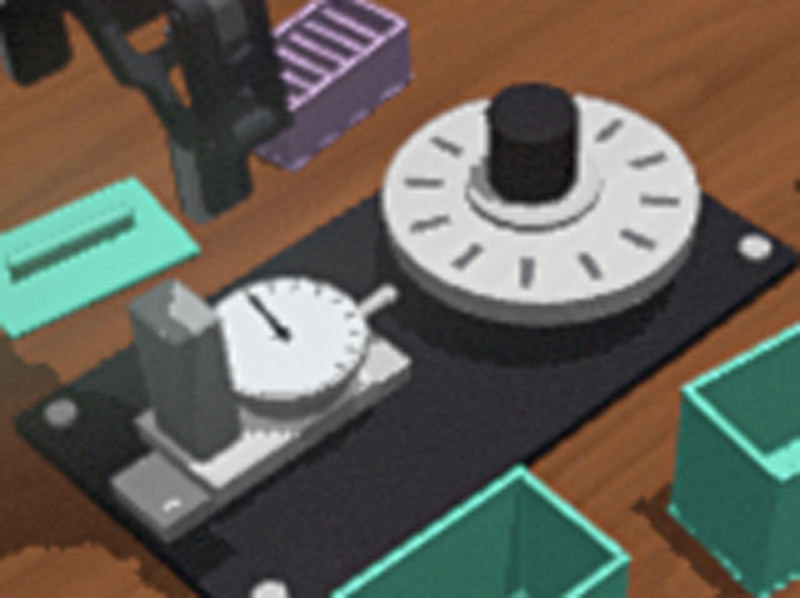

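The dial sits at about (283,135) in the wrist view, needle pointing left (zero), and the post top is at (284,212). In the scene crop there's still a gap between the tip (390,293) and the wheel. Now I'll go down onto the post and grip it.

{"fn": "step_arm", "kwargs": {
  "rows": [
    [[2,0,60],-0.4],
    [[2,0,100],-0.4],
    [[2,0,119],-0.4],
    [[2,0,119],-0.4]
  ]
}}

```text
clock: 2.95
eef_pos: [0.5316, -0.0772, 0.1534]
tool_rot: [0.702, 0.712, -0.001, -0.002]
ft_force: [0.4, -0.1, 0.3]
grip_width: 0.0854
grasp_force: 0.0
```

{"fn": "step_arm", "kwargs": {
  "rows": [
    [[0,0,0],0],
    [[0,0,0],0],
    [[0,0,0],0],
    [[0,0,0],0],
    [[0,0,0],0],
    [[0,0,0],0],
    [[0,0,0],0]
  ],
  "claw": 1
}}

```text
clock: 3.82
eef_pos: [0.5347, -0.0784, 0.1563]
tool_rot: [0.703, 0.711, 0.001, 0.001]
ft_force: [1.5, 0.3, 6.4]
grip_width: 0.0293
grasp_force: 62.6
```

```bash
cat >> h.py <<'E'
def rect(im,P,c,half=.036,n=240,z=.070):
    "world top-down patch: right=+y, up=-x? -> cols +x..., rows: up=+y"
    g=np.linspace(-half,half,n); X,Y=np.meshgrid(c[0]+g,c[1]-g)
    p=np.stack([X,Y,np.full_like(X,z)],-1); T=np.array(P['pose']); q=(p-T[:3,3])@T[:3,:3]
    u=P['cx']+P['fx']*q[...,0]/-q[...,2]; v=P['cy']+P['fy']*-q[...,1]/-q[...,2]
    return cv2.remap(im,u.astype(np.float32),v.astype(np.float32),cv2.INTER_CUBIC)
def needle(name,c,fn=None):
    im,d,P,w=look(name); p=rect(im,P,c)
    g=p.max(2).astype(float); n=240; s=.072/n
    # find face: bright blob near middle
    m=((g>140)*255).astype(np.uint8); m=cv2.morphologyEx(m,cv2.MORPH_CLOSE,np.ones((15,15)))
    k,l,st,ce=cv2.connectedComponentsWithStats(m); i=1+np.argmax(st[1:,4]); cs,_=cv2.findContours((l==i).astype(np.uint8),0,2)
    e=cv2.minEnclosingCircle(max(cs,key=len)); el=cv2.fitEllipse(max(cs,key=len)) 
    cx,cy=el[0]
    best=[]
    th=np.radians(np.arange(0,360,1)); rr=np.arange(.010,.0215,.0005)/s
    for dx in range(-8,9,2):
        for dy in range(-8,9,2):
            U=(cx+dx+rr[None]*np.cos(th[:,None])).astype(np.float32); V=(cy+dy-rr[None]*np.sin(th[:,None])).astype(np.float32)
            f=cv2.remap(g.astype(np.float32),U,V,cv2.INTER_LINEAR).mean(1); f=np.convolve(np.r_[f[-3:],f,f[:3]],np.ones(7)/7,'valid')
            best.append((f.min(),th[f.argmin()],dx,dy))
    b=min(best); a=np.degrees(b[1])   # world angle of needle (x right,y up)
    mm=((180.5-a+180)%360-180)/np.degrees(.14)   # rough: 10mm -> heading 90.5
    mm=10+((90.5-a+180)%360-180)/np.degrees(.14)
    if fn:
        cv2.circle(p,(int(cx),int(cy)),2,(255,0,0),-1); cv2.imwrite('pics/'+fn,cv2.resize(p,(480,480))[:,:,::-1])
    return round(mm,2),round(a),b[0],b[2:],np.round(el[0],0),np.round(el[1],0)
E
python3 - <<'E'
from h import *
o=bot.get_obs(); e=o['eef_pos']; print(e, o['ft_force'])
c=[.534,-.036]
print(needle('wrist',c,'n1.png')); print(needle('scene',c,'n2.png')); print(needle('top',c))
a=np.hstack([cv2.imread('pics/n1.png'),cv2.imread('pics/n2.png')]); cv2.imwrite('pics/n12.png',cv2.resize(a,(800,400)))
E
```

```text
[ 0.53470647 -0.0783556   0.15628627] [1.50848622 0.32851479 6.37780806]
(np.float64(-0.66), 176, np.float64(47.11665289742606), (-8, -4), array([127., 128.]), array([200., 211.]))
(np.float64(-3.03), 195, np.float64(37.90466036115373), (-8, 6), array([168., 116.]), array([128., 229.]))
(np.float64(-0.16), 172, np.float64(51.20399257114955), (0, 6), array([108., 111.]), array([206., 227.]))
```

View pics/n12.png

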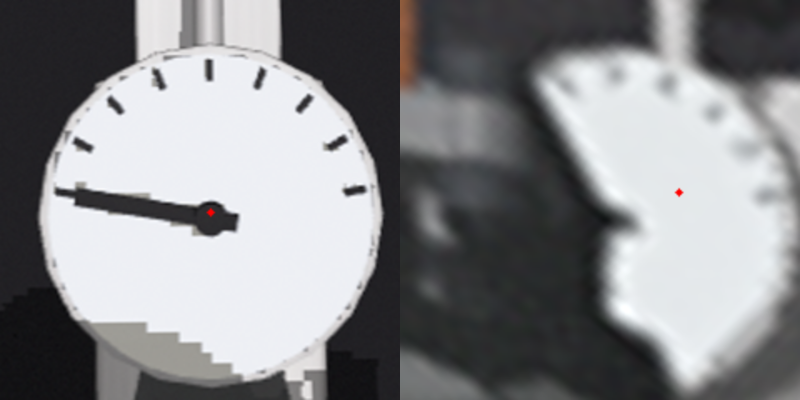

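The wrist view shows the dial clearly, needle at zero. In the scene view the gripper hides the left half of the dial. Pushing 14 mm.

{"fn": "step_arm", "kwargs": {
  "rows": [
    [[3,0,0],0],
    [[6,0,0],0],
    [[9,0,0],0],
    [[12,0,0],0],
    [[14,0,0],0],
    [[14,0,0],0]
  ]
}}

```text
clock: 4.72
eef_pos: [0.5346, -0.066, 0.1563]
tool_rot: [0.703, 0.711, -0.0, 0.003]
ft_force: [3.3, -4.8, 5.1]
grip_width: 0.029
grasp_force: 62.5
```

```bash
sed -i 's/range(-8,9,2)/range(-3,4,1)/g' h.py
python3 - <<'E'
from h import *
o=bot.get_obs(); e=o['eef_pos']; print(e, o['ft_force'])
c=[.534,-.022]
print(needle('wrist',c,'n3.png')); print(needle('top',c))
im,d,P,w=look('top')
k=(w[...,2]>.1)&(w[...,2]<.118)&(w[...,1]>.06)&(abs(w[...,0]-.53)<.06)&(w[...,1]<.13);print('knobtop',k.sum(),np.nanmean(w[k],0))
E
```

```text
[ 0.53460308 -0.06599438  0.15628227] [ 3.29685485 -4.76957066  5.14076731]
(np.float64(-0.41), 174, np.float64(46.88593564714705), (-3, -1), array([127., 133.]), array([200., 212.]))
(np.float64(-0.66), 176, np.float64(63.213181086948936), (3, 3), array([103., 117.]), array([200., 237.]))
knobtop 281 [0.53137431 0.09653853 0.10612312]
```

{"fn": "step_arm", "kwargs": {
  "rows": [
    [[2,0,0],0],
    [[4,0,0],0],
    [[6,0,0],0],
    [[6,0,0],0]
  ]
}}

```text
clock: 5.38
eef_pos: [0.5346, -0.0604, 0.1563]
tool_rot: [0.703, 0.711, -0.0, 0.003]
ft_force: [3.5, -6.2, 4.4]
grip_width: 0.0291
grasp_force: 62.5
```

Run:
```python
from h import *
o=bot.get_obs(); e=o['eef_pos']; print(e, o['ft_force'])
c=[.534,-.016]
print(needle('wrist',c,'n4.png')); print(needle('top',c))
```

```text
[ 0.53456831 -0.06037281  0.15631422] [ 3.48089166 -6.23805111  4.41313671]
(np.float64(4.2), 137, np.float64(50.62729862758091), (3, 3), array([126., 136.]), array([201., 208.]))
(np.float64(3.33), 144, np.float64(63.55926731654575), (3, 3), array([110., 112.]), array([182., 218.]))
```

View pics/n4.png

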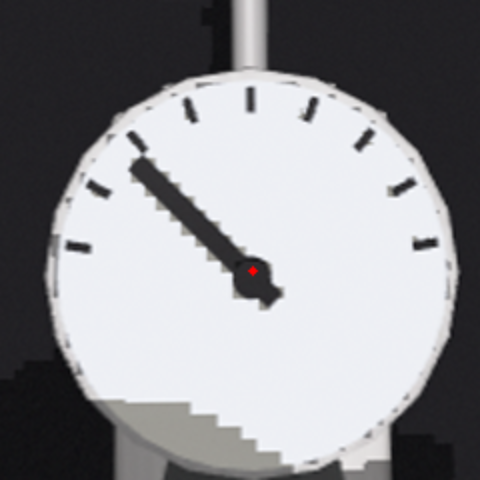

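The needle tip is at (140,163) with the hub at (252,278), which is about 4.6 mm pressed. Pushing 5 mm more.

{"fn": "step_arm", "kwargs": {
  "rows": [
    [[2,0,0],0],
    [[4,0,0],0],
    [[5,0,0],0],
    [[5,0,0],0]
  ]
}}

```text
clock: 5.98
eef_pos: [0.5345, -0.0557, 0.1563]
tool_rot: [0.703, 0.711, -0.0, 0.003]
ft_force: [3.7, -6.4, 4.8]
grip_width: 0.0295
grasp_force: 62.4
```

Run:
```python
from h import *
o=bot.get_obs(); e=o['eef_pos']; print(e, o['ft_force'])
c=[.534,-.011]
print(needle('wrist',c,'n5.png')); print(needle('top',c))
```

```text
[ 0.53452816 -0.05566936  0.15630739] [ 3.70166234 -6.37086679  4.79737802]
(np.float64(9.19), 97, np.float64(53.30706514630998), (-3, 3), array([126., 135.]), array([199., 215.]))
(np.float64(8.82), 100, np.float64(71.76544843401227), (2, -3), array([114., 127.]), array([203., 233.]))
```

{"fn": "step_arm", "kwargs": {
  "rows": [
    [[0,0,0],0],
    [[0,0,0],0],
    [[0,0,0],0],
    [[0,0,0],0],
    [[0,0,-20],0],
    [[0,0,-70],0],
    [[0,0,-100],0],
    [[0,0,-100],0]
  ],
  "claw": -1
}}

```text
clock: 7.08
eef_pos: [0.5346, -0.0534, 0.2579]
tool_rot: [0.703, 0.711, 0.002, 0.002]
ft_force: [-0.1, -1.2, 0.1]
grip_width: 0.0854
grasp_force: 0.0
```

Run:
```python
from h import *
c=[.534,-.011]
print(needle('wrist',c,'n6.png')); print(needle('top',c))
im,d,P,w=look('wrist')
k=(w[...,2]>.1)&(w[...,2]<.112)&(w[...,1]>.06)&(abs(w[...,0]-.53)<.06)&(w[...,1]<.13); print('knob',k.sum(),k.any() and cv2.minEnclosingCircle(w[k][:,:2].astype(np.float32)))
k=(w[...,2]>.115)&(w[...,2]<.125)&(w[...,1]<0)&(abs(w[...,0]-.53)<.05); print('post',k.sum(),k.any() and cv2.minAreaRect((w[k][:,:2]*1000).astype(np.float32)))
plan([.5325,.0967,.087],0.5); print(bot.get_obs()['joint_pos'].round(2))
```

```text
(np.float64(8.94), 99, np.float64(59.69205583844865), (1, 3), array([125., 141.]), array([201., 230.]))
(np.float64(8.94), 99, np.float64(74.49053083147321), (3, -3), array([112., 130.]), array([210., 219.]))
knob 0 False
post 1748 ((536.4257202148438, -60.73687744140625), (29.947158813476562, 21.79221534729004), 0.8838395476341248)
shift [149.8   2.1 112.9] turn 0.2 (alt +-180) q6 1.459 tcp [ 0.5324 -0.0532  0.2538] ydir 0.7 tilt [-0.002  0.    -1.   ]
[-0.1   0.34  0.    1.24  0.    1.46]
```

{"fn": "step_arm", "kwargs": {
  "rows": [
    [[60,0,0],10],
    [[120,0,0],20],
    [[150,1,0],30],
    [[150,1,0],40],
    [[150,1,0],50],
    [[150,1,0],60],
    [[150,1,0],70],
    [[150,1,0],70],
    [[150,1,0],70]
  ]
}}

```text
clock: 8.35
eef_pos: [0.5319, 0.0966, 0.2539]
tool_rot: [0.984, 0.181, -0.001, -0.0]
ft_force: [0.3, 0.4, -0.3]
grip_width: 0.0855
grasp_force: 0.0
```

Run:
```python
from h import *
c=[.534,-.011]
print(needle('top',c,'n7.png')); print(needle('scene',c,'n8.png'))
im,d,P,w=look('scene')
k=(w[...,2]>.1)&(w[...,2]<.109)&(w[...,1]>.05)&(abs(w[...,0]-.53)<.06)&(w[...,1]<.14); print('knob',k.sum(),k.any() and cv2.minEnclosingCircle(w[k][:,:2].astype(np.float32)))
im,d,P,w=look('wrist')
k=(w[...,2]>.1)&(w[...,2]<.112)&(w[...,1]>.05)&(abs(w[...,0]-.53)<.06)&(w[...,1]<.14); print('knob',k.sum(),k.any() and cv2.minEnclosingCircle(w[k][:,:2].astype(np.float32)))
plan([.5325,.0967,.087],-69); print(bot.get_obs()['joint_pos'].round(2))
a=np.hstack([cv2.imread('pics/n7.png'),cv2.imread('pics/n8.png')]); cv2.imwrite('pics/n78.png',cv2.resize(a,(800,400)))
```

```text
(np.float64(8.94), 99, np.float64(78.4855521065848), (3, -3), array([114., 135.]), array([211., 219.]))
(np.float64(6.95), 115, np.float64(89.53614480154855), (-3, -3), array([139., 127.]), array([206., 228.]))
knob 225 ((0.5345614552497864, 0.09335437417030334), 0.01971614360809326)
knob 2700 ((0.5353752374649048, 0.09355916827917099), 0.01902013085782528)
shift [3.000e-01 1.000e-01 1.137e+02] turn -0.3 (alt +-180) q6 2.959 tcp [0.5322 0.0967 0.2547] ydir -69.3 tilt [-0. -0. -1.]
[ 0.18  0.35  0.02  1.25 -0.    2.96]
```

View pics/n78.png

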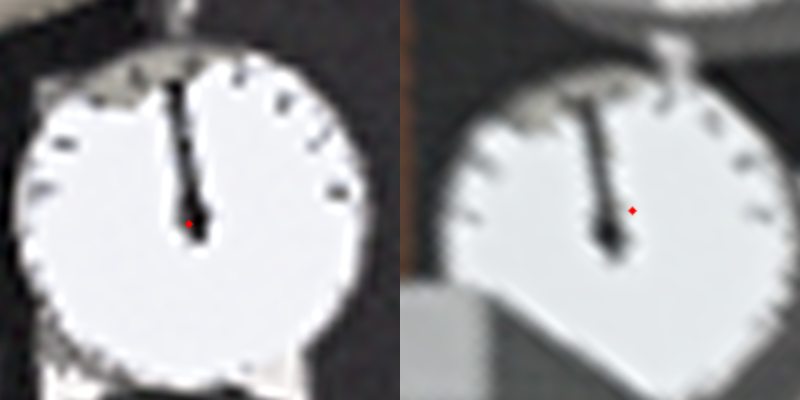

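Both cameras read the needle, with the hub at patch pixel (118,138) in top and (125,141) in scene. Going down and gripping the knob.

{"fn": "step_arm", "kwargs": {
  "rows": [
    [[0.5,2,50],0],
    [[0.5,2,90],0],
    [[0.5,2,112],0],
    [[0.5,2,112],0]
  ]
}}

```text
clock: 9.05
eef_pos: [0.532, 0.0947, 0.1411]
tool_rot: [0.984, 0.18, -0.002, -0.0]
ft_force: [-0.7, -0.1, 0.1]
grip_width: 0.0853
grasp_force: 0.0
```

{"fn": "step_arm", "kwargs": {
  "rows": [
    [[0,0,0],0],
    [[0,0,0],0],
    [[0,0,0],0],
    [[0,0,0],0],
    [[0,0,0],0],
    [[0,0,0],0],
    [[0,0,0],0]
  ],
  "claw": 1
}}

```text
clock: 9.93
eef_pos: [0.5338, 0.0963, 0.1447]
tool_rot: [0.984, 0.18, 0.001, -0.002]
ft_force: [-2.4, 3.5, 6.2]
grip_width: 0.0366
grasp_force: 59.7
```

```bash
cat >> h.py <<'E'
def read(fn=None):
    out=[]
    for name,h in [('top',(118,138)),('scene',(125,141))]:
        im=bot.camera(name)[0]; p=rect(im,bot.camera_params(name),[.534,-.011]); g=cv2.GaussianBlur(p.max(2),(0,0),2).astype(np.float32); s=.072/240
        th=np.radians(np.arange(0,360,.5)); rr=np.arange(.006,.021,.0005)/s; B=[]
        for dx in (-2,0,2):
            for dy in (-2,0,2):
                f=cv2.remap(g,(h[0]+dx+rr[None]*np.cos(th[:,None])).astype(np.float32),(h[1]+dy-rr[None]*np.sin(th[:,None])).astype(np.float32),cv2.INTER_LINEAR).mean(1)
                up=(th>np.radians(-5))&(th<np.radians(185)); f[~up]=255
                f=cv2.blur(f[:,None],(1,9))[:,0]; B.append((f.min(),np.degrees(th[f.argmin()])))
        b=min(B); out+= [round(10+(90.5-b[1])/8.02,2),round(float(b[0]))]
        if fn: cv2.imwrite(f'pics/{fn}_{name}.png',p[:,:,::-1])
    o=bot.get_obs(); q=o['joint_pos']; yd=np.degrees(q[0]-q[5])+90
    line=f"{yd:.1f} {out[0]} {out[1]} {out[2]} {out[3]}"; print(line,'t',round(o['clock'],1),'F',o['ft_force'].round(1),'g',o['grasp_force'],o['grip_width'])
    open('log.txt','a').write(line+'\n')
E
python3 -c "from h import *;read('r0')"
```

```text
-69.3 9.0 81 9.0 99 t 10.0 F [-2.9  2.8  5.5] g 59.659608006477356 0.03658837407026817
```

{"fn": "step_arm", "kwargs": {
  "rows": [
    [[0,0,0],-8],
    [[0,0,0],-17],
    [[0,0,0],-26],
    [[0,0,0],-30],
    [[0,0,0],-30]
  ]
}}

```text
clock: 10.65
eef_pos: [0.5337, 0.0964, 0.1447]
tool_rot: [0.903, 0.429, 0.002, -0.001]
ft_force: [-2.5, 3.0, 5.1]
grip_width: 0.037
grasp_force: 59.7
```

```bash
python3 -c "from h import *;read('r1')"
```

```text
-39.2 7.32 76 7.38 99 t 10.8 F [-2.2  3.5  6.8] g 59.6853643655777 0.03642517880708672
```

{"fn": "step_arm", "kwargs": {
  "rows": [
    [[0,0,0],-8],
    [[0,0,0],-17],
    [[0,0,0],-26],
    [[0,0,0],-30],
    [[0,0,0],-30]
  ]
}}

```text
clock: 11.38
eef_pos: [0.5336, 0.0965, 0.1447]
tool_rot: [0.761, 0.648, 0.002, -0.001]
ft_force: [-2.7, 4.6, 7.0]
grip_width: 0.0367
grasp_force: 59.7
```

```bash
python3 -c "from h import *;read('r2')"
```

```text
-9.2 6.07 61 6.01 102 t 11.5 F [-2.1  4.6  6.1] g 59.74532604217529 0.03697551430930135
```

{"fn": "step_arm", "kwargs": {
  "rows": [
    [[0,0,0],-8],
    [[0,0,0],-17],
    [[0,0,0],-26],
    [[0,0,0],-30],
    [[0,0,0],-30]
  ]
}}

```text
clock: 12.1
eef_pos: [0.5334, 0.0965, 0.1447]
tool_rot: [0.568, 0.823, 0.002, -0.001]
ft_force: [-3.0, 4.0, 7.4]
grip_width: 0.0365
grasp_force: 59.8
```

```bash
python3 -c "from h import *;read('r3')"
```

```text
20.8 5.95 70 5.95 99 t 12.2 F [-1.8  4.4  7.2] g 59.82779502868652 0.0367816062743926
```

{"fn": "step_arm", "kwargs": {
  "rows": [
    [[0,0,0],-8],
    [[0,0,0],-17],
    [[0,0,0],-26],
    [[0,0,0],-30],
    [[0,0,0],-30]
  ]
}}

```text
clock: 12.82
eef_pos: [0.5332, 0.0964, 0.1447]
tool_rot: [0.335, 0.942, 0.001, -0.0]
ft_force: [-3.4, 4.8, 7.4]
grip_width: 0.0368
grasp_force: 59.9
```

```bash
python3 -c "from h import *;read('r4')"
```

```text
50.8 6.63 69 6.95 106 t 12.9 F [-3.2  5.1  6.3] g 59.8801463842392 0.03719187658031816
```

{"fn": "step_arm", "kwargs": {
  "rows": [
    [[0,0,0],-8],
    [[0,0,0],-17],
    [[0,0,0],-26],
    [[0,0,0],-30],
    [[0,0,0],-30]
  ]
}}

```text
clock: 13.55
eef_pos: [0.5332, 0.0962, 0.1447]
tool_rot: [0.08, 0.997, 0.001, 0.0]
ft_force: [-3.4, 3.4, 7.0]
grip_width: 0.0369
grasp_force: 59.9
```

```bash
python3 -c "from h import *;read('r5')"
```

```text
80.8 8.13 79 8.13 93 t 13.7 F [-3.4  4.1  7.8] g 59.87402379512787 0.03678103644810089
```

{"fn": "step_arm", "kwargs": {
  "rows": [
    [[0,0,0],-8],
    [[0,0,0],-17],
    [[0,0,0],-26],
    [[0,0,0],-30],
    [[0,0,0],-30]
  ]
}}

```text
clock: 14.28
eef_pos: [0.5332, 0.096, 0.1447]
tool_rot: [-0.181, 0.984, 0.001, 0.001]
ft_force: [-4.3, 3.1, 7.2]
grip_width: 0.0367
grasp_force: 59.9
```

```bash
python3 -c "from h import *;read('r6')"
```

```text
110.8 10.19 74 9.94 107 t 14.4 F [-4.2  3.8  7. ] g 59.867674112319946 0.03671338270009637
```

{"fn": "step_arm", "kwargs": {
  "rows": [
    [[0,0,0],-8],
    [[0,0,0],-17],
    [[0,0,0],-26],
    [[0,0,0],-30],
    [[0,0,0],-30]
  ]
}}

```text
clock: 15.0
eef_pos: [0.5334, 0.0959, 0.1447]
tool_rot: [-0.429, 0.903, 0.001, 0.001]
ft_force: [-3.9, 2.7, 5.9]
grip_width: 0.0365
grasp_force: 59.9
```

```bash
python3 -c "from h import *;read('r7')"
```

```text
140.8 11.87 76 12.0 108 t 15.1 F [-3.7  1.7  7. ] g 59.85330104827881 0.03660038152218365
```

{"fn": "step_arm", "kwargs": {
  "rows": [
    [[0,0,0],-8],
    [[0,0,0],-17],
    [[0,0,0],-26],
    [[0,0,0],-30],
    [[0,0,0],-30]
  ]
}}

```text
clock: 15.72
eef_pos: [0.5335, 0.0958, 0.1447]
tool_rot: [-0.648, 0.762, 0.0, 0.001]
ft_force: [-3.4, 2.3, 6.5]
grip_width: 0.0367
grasp_force: 59.8
```

```bash
python3 -c "from h import *;read('r8')"
```

```text
170.8 12.87 83 13.3 109 t 15.8 F [-3.7  1.6  6.4] g 59.82683300971985 0.03652169509002759
```

{"fn": "step_arm", "kwargs": {
  "rows": [
    [[0,0,0],-8],
    [[0,0,0],-17],
    [[0,0,0],-26],
    [[0,0,0],-30],
    [[0,0,0],-30]
  ]
}}

```text
clock: 16.45
eef_pos: [0.5337, 0.0959, 0.1447]
tool_rot: [0.823, -0.568, 0.0, -0.001]
ft_force: [-2.2, 1.3, 5.3]
grip_width: 0.037
grasp_force: 59.8
```

```bash
python3 -c "from h import *;read('r9')"
```

```text
200.8 13.18 85 13.87 103 t 16.6 F [-2.3  2.4  6.4] g 59.809244871139526 0.03649829814198874
```

{"fn": "step_arm", "kwargs": {
  "rows": [
    [[0,0,0],-8],
    [[0,0,0],-17],
    [[0,0,0],-26],
    [[0,0,0],-30],
    [[0,0,0],-30]
  ]
}}

```text
clock: 17.18
eef_pos: [0.5338, 0.096, 0.1447]
tool_rot: [0.942, -0.335, 0.001, -0.001]
ft_force: [-2.4, 2.5, 5.3]
grip_width: 0.0367
grasp_force: 59.8
```

Run:
```python
from h import *
read('r10')
D=np.loadtxt('log.txt'); t=np.radians(D[:,0])
from scipy.optimize import least_squares
for c in (1,3):
    y=D[:,c]
    f=lambda p:p[0]+p[1]*np.cos(t-p[2])-y
    s=least_squares(f,[10,4,3.4]); print(s.x[:2],np.degrees(s.x[2]),f(s.x).round(2))
```

```text
230.8 12.31 79 12.99 100 t 17.3 F [-1.8  2.5  5.5] g 59.797139167785645 0.03664443441632937
[9.53076813 3.65517587] 192.0496759127479 [-0.02 -0.08  0.05 -0.03  0.05  0.08 -0.1  -0.05  0.07 -0.04  0.07]
[9.73141981 3.9191677 ] 193.81695250518064 [ 0.26 -0.01  0.11 -0.11 -0.35  0.07  0.27  0.09  0.04 -0.25 -0.13]
```

{"fn": "step_arm", "kwargs": {
  "rows": [
    [[0,0,0],9],
    [[0,0,0],18],
    [[0,0,0],27],
    [[0,0,0],36],
    [[0,0,0],45],
    [[0,0,0],54],
    [[0,0,0],63],
    [[0,0,0],72],
    [[0,0,0],81],
    [[0,0,0],90],
    [[0,0,0],90]
  ]
}}

```text
clock: 18.65
eef_pos: [0.5333, 0.0959, 0.1447]
tool_rot: [-0.428, 0.904, 0.001, 0.001]
ft_force: [-3.6, 3.1, 7.2]
grip_width: 0.0364
grasp_force: 59.9
```

```bash
python3 -c "from h import *;read('r11')"
```

```text
140.7 11.62 79 12.0 109 t 18.8 F [-3.9  2.6  6.8] g 59.87210154533386 0.03645261507068675
```

{"fn": "step_arm", "kwargs": {
  "rows": [
    [[0,0,0],-9],
    [[0,0,0],-18],
    [[0,0,0],-27],
    [[0,0,0],-36],
    [[0,0,0],-45],
    [[0,0,0],-52],
    [[0,0,0],-52],
    [[0,0,0],-52]
  ]
}}

```text
clock: 19.75
eef_pos: [0.5336, 0.0959, 0.1447]
tool_rot: [0.781, -0.624, 0.0, -0.001]
ft_force: [-4.0, 1.4, 6.0]
grip_width: 0.0367
grasp_force: 59.8
```

```bash
python3 -c "from h import *;read('r12')"
```

```text
192.8 13.18 80 13.87 103 t 19.9 F [-3.4  2.5  6.2] g 59.81482744216919 0.03691863671200536
```

{"fn": "step_arm", "kwargs": {
  "rows": [
    [[0,0,0],0],
    [[0,0,0],0],
    [[0,0,0],0],
    [[0,0,0],0],
    [[0,0,0],0],
    [[0,0,-20],0],
    [[0,0,-60],0],
    [[0,0,-110],0],
    [[0,0,-110],0],
    [[0,0,-110],0]
  ],
  "claw": -1
}}

```text
clock: 21.1
eef_pos: [0.5333, 0.0949, 0.2526]
tool_rot: [0.781, -0.625, -0.0, 0.0]
ft_force: [0.5, -0.8, -0.8]
grip_width: 0.0853
grasp_force: 0.0
```

Run:
```python
from h import *
read('r13'); im=bot.camera('scene')[0]; cv2.imwrite('pics/end.png',im[:,:,::-1])
```

```text
192.7 13.18 73 13.87 103 t 21.2 F [0.2 0.5 0. ] g 0.0 0.08538018154589266
```

View pics/end.png

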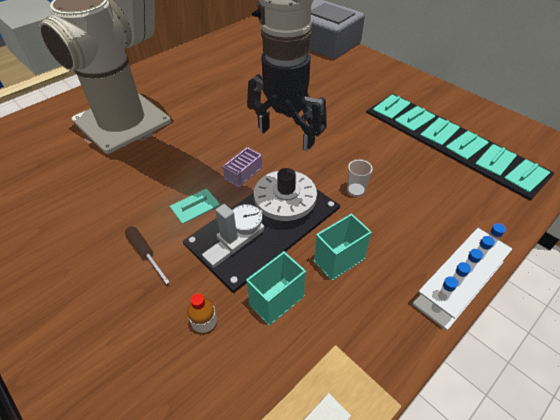

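The open gripper is clear of the rig, near (287,120). The plunger is on the wheel at about (258,212), and the bystanders haven't moved.

```bash
python3 -c "from workcell import bot;print(bot.job_done())"
```

```text
the job is handed in; nothing more can be done
None
```

I handed the job in at about 21 s. I pushed the gauge up by its post to a reading of about 9 mm, turned the wheel through 300° by its knob, and left its high spot under the plunger at a dial reading of about 13.5 mm, with everything let go and the other things where they were.

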